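Register a foil-stamping die against the lay bar and stop bush

TASK

Get the stamping die registered on the perforated press base so that I can lock it up: fit the larger of the two steel stop bushes fully home on the base's stud, and lay the die flat on the base with its long side square against the lay bar and its end against the bush (either way round). Finish while still holding it there: the gripper stays on the die and keeps it pressed firmly, with about a kilo of push, against both stops at once; leave the small bush, the ink pot, its lid and the loupe where they are.

Things in the scene. Friction and masses are not known exactly. Their poses are not given: they have to be found in the camera images.
- base: Perforated (honeycomb) aluminium press base, 240 mm along its x, 260 mm along its y, 14 mm thick, fixed to the table, with small dark holes in its flat top. Base, lay bar, bushes and die are ground, lightly oiled metal and slide easily on one another (friction about 0.2), though not without drag. Origin: centre of its underside; z up, so its top (the bed) is at z = 14 mm. On its +x part lies the lay bar, along y. Two low parked hook toggles (7 mm high) sit at its -x corners.
- fence_face (a point): Lay bar: straight dark steel bar fixed on the base, 200 mm long (along base y), 20 mm wide, standing 10 mm above the bed. The point is the middle of its face that looks to the base's -x, half-way up, at (75, 0, 19) mm in the base frame; axes as the base. This face is the first stop: the die comes to it moving in base +x. The bar does not move.
- stud_foot (a point): Steel stud standing upright on the bed, 16 mm diameter, 24 mm high, its top 5 mm tapered to 11 mm. The point is on its axis at bed level, at (34, -67.5, 14) mm in the base frame; axes as the base. With the large bush on it, the side of the bush that looks to base +y is the second stop: the die comes to it moving in base -y, and its end touches the bush 22 mm from the stud axis (1 mm play either way).
- bush_center (a point): Large stop bush: dark steel ring standing upright on the table, outside diameter 44 mm, bore 18 mm, 28 mm high, about 0.28 kg, loose. The point is its centre, half-way up (14 mm above its underside); z is its axis. Fully home on the stud it stands on the bed, 4 mm taller than the stud.
- small_bush_center (a point): Small stop bush, not wanted now: same but 30 mm outside diameter (bore 18 mm, 28 mm high). The point is its centre, half-way up.
- die_center (a point): Stamping die: aluminium mounting plate 64 mm (its x) by 90 mm (its y) by 12 mm thick, with a plain rectangular brass die block 36 mm (x) by 62 mm (y) by 16 mm high centred on top; 28 mm high in all, about 0.5 kg, loose. The point is its centre, half-way up (14 mm above its underside, 2 mm above the plate); z up. Best gripped by the brass block across its 36 mm. The two 90 mm sides of the plate are the long sides, the two 64 mm sides its ends.
- ink_pot: Yellow plastic ink pot, 68 mm diameter, 45 mm high, standing on the table. Origin: centre of its underside.
- pot_lid: Red plastic lid of the pot, 70 mm diameter, 10 mm high, on the table. Origin: centre of its underside.
- loupe: Black magnifying loupe, 40 mm diameter, 46 mm high, standing on the table. Origin: centre of its underside.
Mind the look-alikes: they are no part of the job. Leave any purple or yellow look-alike of the part that bears bush_center alone.

How it is judged:
By the outcome, as a careful person would: the job done as asked, in the order asked, and still so for the second after the job is handed in, while the arm keeps its last pose, push and grip.
It also fails if it takes over 61 s, if anything falls off the work surface, if the arm or the gripper's body presses on something with over 40 N, if the wrist force passes 120 N, or if a joint passes its speed limit or range.

ROBOT

A 6-joint arm with a two-finger parallel gripper is mounted at the origin on the work surface. World frame = base frame: x ahead of the robot, y to its left, z up, the work surface at z = 0. Lengths are in m, angles in rad, forces in N, time in s.
With the tool pointing down it reaches from about 0.25 to 0.725 m from the base axis. Payload 4 kg.
Tool frame: the origin (TCP) lies midway between the tips of the shut fingers; the grasp point (between the pads) lies bot.tcp_to_grasp behind it (bot.tcp_to_grasp is the distance from the TCP to the grasp point, in m); z points along the fingers, y is the line along which they close (so a half turn about z gives the same grasp; the last joint's range is limited). The gripper opens to 85 mm and grips with 20 to 120 N. Pads are 22 mm wide; open, the fingers measure 114 mm over their backs; the gripper's body (76 mm by 85 mm) begins 54 mm behind the grasp point. The pads swing forward as they close: fully open they stand 13 mm farther back than shut.
Start: joints at [1.345, 0.241, 0.005, 1.335, 0, 1.571], TCP at [0.112, 0.487, 0.208] pointing down, gripper open.
Joint ranges: [-2.72, 2.72], [-1.05, 1.87], [-1.09, 1.28], [-1.99, 2.15], [-1.42, 1.44], [-3.14, 3.14]. Speed limits (rad/s): [2.79, 2.79, 3.14, 3.14, 3.14, 3.14].

INTERFACE

Orientations are given as a unit quaternion [x, y, z, w].
In Python, from workcell import readout, camera, bot gives the robot as it stands. The module is installed in compiled form; this text tells all that it offers.
- The arm moves only by the tool jog_arm, never from a script. Its argument "motion" is a list of rows, each an object of numbers: "x", "y", "z": the shift along the tool's x, y, z in mm; "spin": the turn about the tool's z in degrees; "fingers": the closure, from -1 (fully open) to 1 (shut). A call has 1 to 8 rows; each row is the pose to reach, as a shift and turn from the pose commanded when the call began, along the tool's axes at that moment; what a row does not reach only later rows make up. A row lasts 1/8 s, in which the tool goes at most 62.5 mm and 10.7 degrees, less where a joint would pass 70% of its speed; a pose out of reach is approached as far as the arm can. A call with a gripper value outside its range is refused whole. The fingers move at their own pace and stop on an object; the grip force is fixed at half the most. Time passes only in rows, so rows that repeat a pose let the fingers close. It gives the time, the measured TCP pose, the force, the opening and the grip force at its end, in the units of the state.
- readout.get_obs(): the state, without advancing time (a new reading comes with each control period).
- camera(name): name is "scene" or "top"; returns a dict with "pixels" (400x640x3 uint8, red, green, blue), "K" (3x3 intrinsics, pixels), "dist" ([k1, k2, p1, p2, k3] as OpenCV has them; the pictures are not rectified), "rvec" (rotation vector, rad) and "tvec" (3), from world to camera coordinates, as OpenCV has them. Camera axes: x right, y down, z forward; pixel columns grow to the right and rows downward; lengths in m; the calibration is good to about 2 mm. A picture is of the moment at which its call begins. There is no depth.
- bot.job_done(): hands the job in; it is judged then, once.
The state is a dict: "clock": time; "joint_pos": joint angles; "joint_vel": joint speeds; "tau": joint torques, N m; "eef_pos": TCP position; "tool_rot": TCP orientation; "ft_force": force on the tool from outside, world axes, zero at the start; "ft_torque": the same for the moment, N m; "grip_width": finger opening in m; "grasp_force": force on a finger pad.
Only numpy, scipy, OpenCV 4.12 (cv2) and the standard library are available. Lean on these libraries where they do the work, as an engineer would, in place of code of your own. Each camera call takes 0.05 s, during which the arm holds its last target. There are 200 camera calls.

## Working session

There is one attempt and no reset: what is moved stays moved. The work goes in short steps, Python scripts to look and compute and a tool call to move; the robot and the scene stay as the last step left them, time stands still between calls to the robot, and variables do not carry over. Pictures are saved under pics/ and viewed, at most 10 in all, crops included, and the job is handed in when it is done.

Besides the shell and the picture viewer there is one more tool, called after "Request:" as a command line: name --argument value ..., lists and objects as JSON in quotes. jog_arm: Moves the arm, as the interface text tells. Its arguments: {"type":"object","properties":{"motion":{"type":"array"}},"required":["motion"]}

```bash
mkdir -p pics; cat > h.py <<'E'
import numpy as np, cv2
from workcell import readout, camera, bot
def ray(c,uv):
    p=cv2.undistortPoints(np.array([[uv]],float),c['K'],np.array(c['dist']))[0,0]
    R=cv2.Rodrigues(np.array(c['rvec'],float))[0]; t=np.array(c['tvec']).ravel()
    return -R.T@t, R.T@np.array([p[0],p[1],1])
def at(c,uv,z):
    o,d=ray(c,uv); return o+d*(z-o[2])/d[2]
def proj(c,P):
    return cv2.projectPoints(np.array(P,float).reshape(-1,3),np.array(c['rvec'],float),np.array(c['tvec'],float),c['K'],np.array(c['dist']))[0][:,0]
E
python3 - <<'E'
from h import *
import pickle
d={n:camera(n) for n in("top","scene")}
pickle.dump(d,open('c0.pkl','wb'))
for n in d: cv2.imwrite(f'pics/{n}0.png',d[n]['pixels'][:,:,::-1])
print(d['top']['K'],d['top']['tvec'],d['top']['rvec'],bot.tcp_to_grasp,readout.get_obs())
E
```

```text
[[409.71302789   0.         319.47755763]
 [  0.         409.71302789 200.54072447]
 [  0.           0.           1.        ]] [0.09621136 0.57324207 0.75734272] [ 2.07185543 -2.12672123  0.23925516] 0.0187 {'clock': 0.1, 'joint_pos': array([1.34501356e+00, 2.41346792e-01, 3.86276853e-03, 1.33522258e+00,
       1.55674456e-05, 1.57082261e+00]), 'joint_vel': array([-0.00042759, -0.00155011,  0.0039435 ,  0.00045592, -0.00087987,
        0.00049953]), 'tau': array([-2.58373093e-04, -3.73139012e+01,  2.53009307e+01,  1.08670964e-02,
        4.87160912e-05,  1.53085992e-06]), 'eef_pos': array([0.11179148, 0.48670896, 0.20729892]), 'tool_rot': array([ 1.12664761e-01,  9.93632598e-01, -9.48183999e-04, -1.15319812e-04]), 'ft_force': array([ 0.51473514, -0.04645383,  0.44241377]), 'ft_torque': array([ 0.03566859, -0.0412037 ,  0.03799663]), 'grasp_force': 0.0, 'grip_width': 0.08550748982237696}
```

View pics/top0.png

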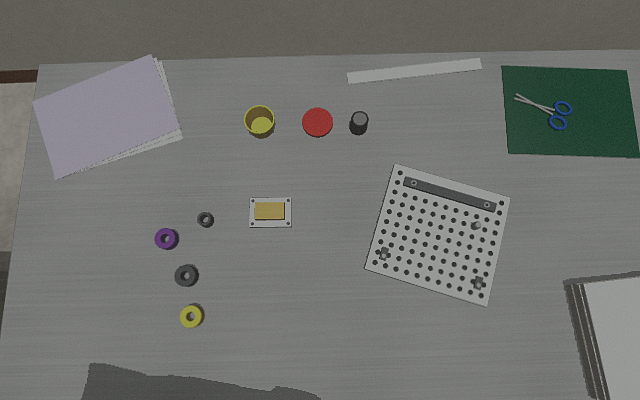

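View pics/scene0.png

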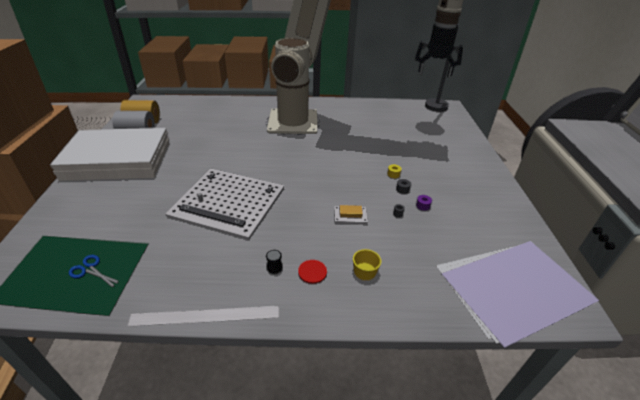

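Top image: rings are dark large (185,275), dark small (205,219), purple (165,238) and yellow (191,316). The die is at (270,212), the base around (437,235), the stud at (476,225) and the lay bar at (449,194). By the description, the dark large ring at (185,275) is the one. I'll check it in a close crop.

```bash
python3 - <<'E'
from h import *
import pickle
d=pickle.load(open('c0.pkl','rb'));I=d['top']['pixels'][:,:,::-1]
a=cv2.resize(I[200:300,145:305],None,fx=5,fy=5,interpolation=cv2.INTER_CUBIC)
b=cv2.resize(I[155:315,355:520],None,fx=3.75,fy=3.75,interpolation=cv2.INTER_CUBIC)
cv2.imwrite('pics/a.png',a);cv2.imwrite('pics/b.png',b)
c=d['top']
for n,uv,z in[('bush',(185,275),.028),('sb',(205,219),.028),('die',(270,212),.028),('stud',(476,225),.038)]:print(n,at(c,uv,z))
E
```

```text
bush [0.43661569 0.35793376 0.028     ]
sb [0.55121262 0.32135151 0.028     ]
die [0.56256677 0.18533115 0.028     ]
stud [ 0.5219197  -0.23905705  0.038     ]
```

View pics/a.png

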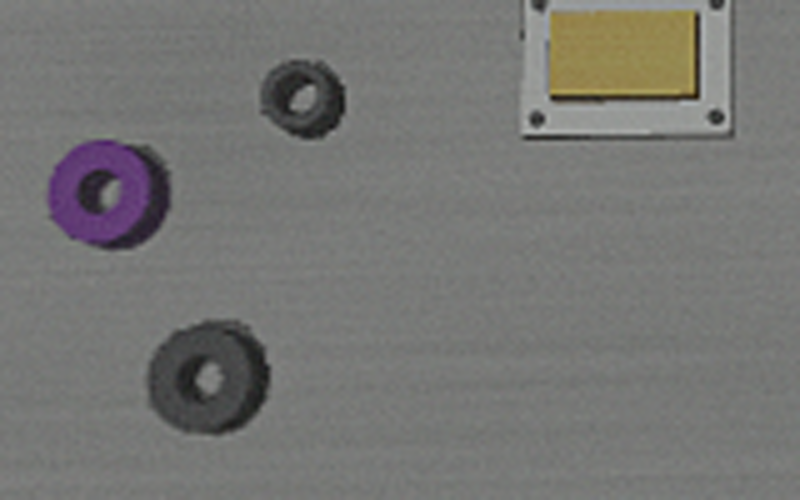

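View pics/b.png

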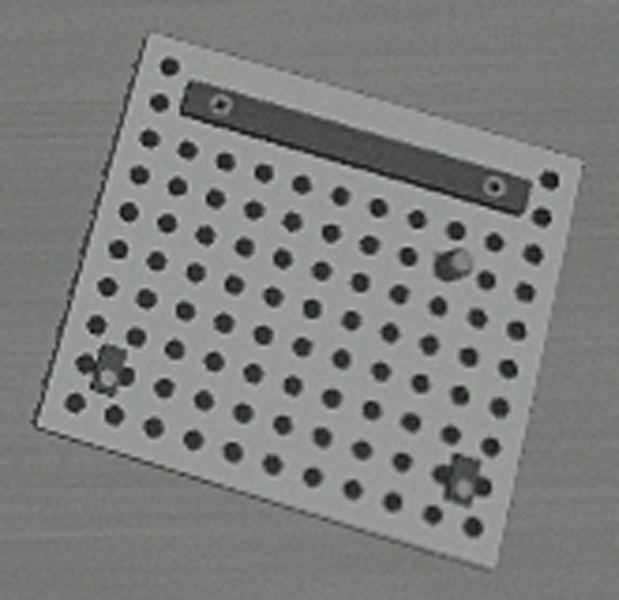

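```bash
cat >> h.py <<'E'
from scipy.optimize import least_squares
def fit(c,P,uv,x0):
    P=np.array(P,float)/1000
    def W(p):
        s,k=np.sin(p[2]),np.cos(p[2]); return np.c_[k*P[:,0]-s*P[:,1]+p[0],s*P[:,0]+k*P[:,1]+p[1],P[:,2]]
    r=least_squares(lambda p:(proj(c,W(p))-uv).ravel(),x0,loss='soft_l1',x_scale=[.01,.01,.1])
    print('pose',r.x[:2].round(4),np.degrees(r.x[2]).round(2),'res',(proj(c,W(r.x))-uv).round(1).tolist()); return r.x
E
python3 - <<'E'
from h import *
import pickle
c=pickle.load(open('c0.pkl','rb'))['top']
f=lambda L,s,o:(np.array(L,float)+.5)/s-.5+np.array(o)
P=[(120,130,14),(120,-130,14),(-120,-130,14),(-120,130,14),(95,100,24),(95,-100,24),(75,-100,24),(75,100,24),(34,-67.5,38)]
b=fit(c,P,f([(148,33),(583,160),(495,570),(37,428),(187,82),(532,183),(525,213),(182,115),(460,258)],3.75,(355,155)),[.5,-.16,-.2])
s,k=np.sin(b[2]),np.cos(b[2]);w=lambda x,y:np.array([k*x-s*y+b[0],s*x+k*y+b[1]])
print('stud',w(.034,-.0675),'die goal',w(.043,-.0005))
d=fit(c,[(18,31,28),(18,-31,28),(-18,-31,28),(-18,31,28)],f([(551,12),(697,12),(697,96),(551,96)],5,(145,200)),[.56,.18,0])
u=f([(148,380),(253,380),(201,327),(201,433),(203,379)],5,(145,200))
for q in u:print(at(c,q,.028))
sc=pickle.load(open('c0.pkl','rb'))['scene']
print('scene check', proj(sc,[[*w(.034,-.0675),.038],[.4366,.358,.028],[*d[:2],.028]]))
I=sc['pixels'][:,:,::-1]
cv2.imwrite('pics/s.png',cv2.resize(I[155:245,330:450],None,fx=6,fy=6,interpolation=cv2.INTER_CUBIC))
cv2.imwrite('pics/s2.png',cv2.resize(I[160:240,160:290],None,fx=6,fy=6,interpolation=cv2.INTER_CUBIC))
E
```

```text
pose [ 0.5123 -0.168 ] -18.65 res [[-0.4, -0.4], [0.3, -0.2], [0.6, 0.5], [-0.7, 0.4], [0.5, -0.4], [-0.1, -0.6], [-0.2, 0.3], [-0.5, -0.6], [0.5, 1.0]]
stud [ 0.52292168 -0.24283609] die goal [ 0.55287172 -0.18223085]
pose [0.5661 0.1866] -1.12 res [[0.1, 0.1], [0.3, -0.1], [0.1, -0.1], [-0.4, 0.1]]
[0.43591762 0.37994251 0.028     ]
[0.43493252 0.33706933 0.028     ]
[0.45678002 0.35927932 0.028     ]
[0.41429748 0.35731333 0.028     ]
[0.43580446 0.3574884  0.028     ]
scene check [[198.71937523 193.33008959]
 [402.4923844  182.27927649]
 [349.63780838 208.64922266]]
```

View pics/s.png

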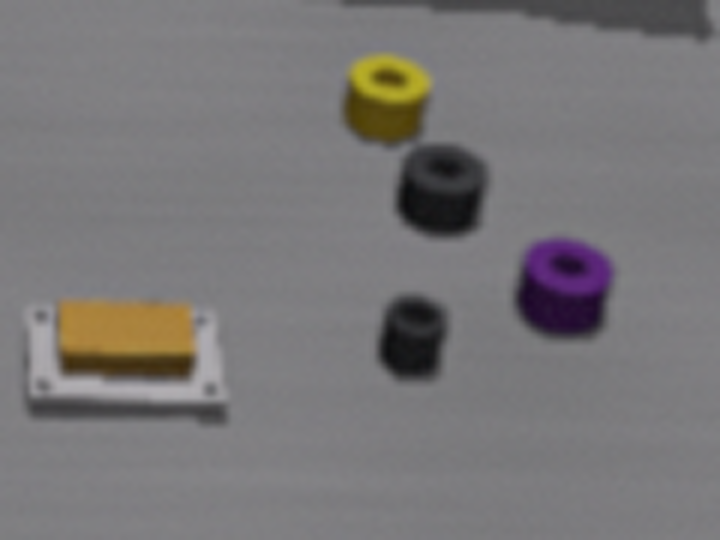

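The crop confirms it: the wide dark ring at crop (443,170) is the large bush. The small dark one is at (415,320), and purple and yellow are decoys. Next I refine the base angle from the hole grid, and the stud and bush positions from both cameras.

```bash
python3 - <<'E'
from h import *
import pickle
from scipy.optimize import minimize_scalar
D=pickle.load(open('c0.pkl','rb'))
b=np.array([.5123,-.168,np.radians(-18.65)])
for n in D:
    c=D[n];g=cv2.resize(cv2.cvtColor(c['pixels'],cv2.COLOR_RGB2GRAY),None,fx=4,fy=4,interpolation=cv2.INTER_CUBIC)
    bw=cv2.adaptiveThreshold(g,255,0,1,61,22)
    _,_,st,ce=cv2.connectedComponentsWithStats(bw)
    Q=[]
    for s,e in zip(st,ce):
        if 60<s[4]<900 and max(s[2:4])<40:
            p=at(c,(e+.5)/4-.5,.014)[:2]-b[:2]
            k,s_=np.cos(b[2]),np.sin(b[2]);q=np.array([k*p[0]+s_*p[1],-s_*p[0]+k*p[1]])
            if abs(q[0])<115 /1000 and abs(q[1])<.126:Q.append(q)
    Q=np.array(Q)*1000
    # lattice fit: q = o + R*(pitch*ij)
    def cost(p):
        R=np.array([[np.cos(p[3]),-np.sin(p[3])],[np.sin(p[3]),np.cos(p[3])]])
        r=(Q-p[:2])@R/p[2]; r=(r-np.round(r))*p[2]; return r.ravel()
    best=min((least_squares(cost,[ox,oy,pt,0],loss='soft_l1') for pt in np.arange(18,27,.5) for ox in(0,6,12) for oy in(0,6,12)),key=lambda r:r.cost/r.x[2]**2)
    print(n,len(Q),best.x[:3],'dAngle deg',np.degrees(best.x[3]),'rms',np.sqrt(np.mean(best.fun**2)), Q.min(0),Q.max(0))
E
```

```text
top 91 [12.77456639 44.79877867 22.50623429] dAngle deg -0.2710831004193623 rms 1.4504452952202247 [-100.65553094 -113.28871638] [103.35397792 112.67960707]
scene 81 [11.72718344  1.28239696 22.53305078] dAngle deg -0.3712097571987047 rms 1.271473258951925 [-101.76409416 -111.972788  ] [102.35689652 114.85575117]
```

View pics/s2.png

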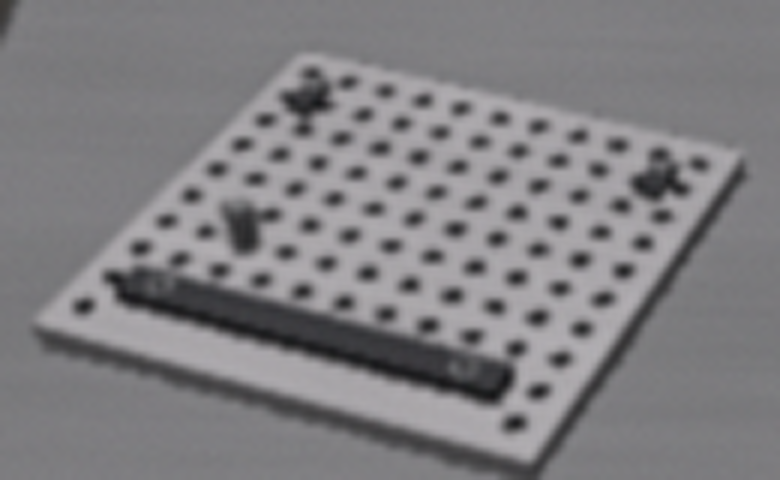

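Bush target (0.436, 0.358); refined base at (0.5134, −0.1679) and −18.97°, which puts the stud at (0.5236, −0.2428). Moving above the bush.

```bash
cat >> h.py <<'E'
def go(x,y,z,th=None,from_=None):
    "print jog numbers (mm, deg) from the present pose to world x,y,z(m), yaw th (deg) of tool y"
    from scipy.spatial.transform import Rotation as Ro
    o=readout.get_obs();R=Ro.from_quat(o['tool_rot']).as_matrix()
    yaw=np.degrees(np.arctan2(R[1,1],R[0,1]))
    print('t',round(o['clock'],2),'pos',o['eef_pos'].round(4),'yaw',yaw.round(2),'F',o['ft_force'].round(1),'T',o['ft_torque'].round(2),'w',o['grip_width'].round(4),'g',round(o['grasp_force'],1),'q',o['joint_pos'].round(2))
    d=R.T@(np.array([x,y,z])-o['eef_pos'])*1000
    print('jog xyz',d.round(1),'spin',None if th is None else round(yaw-th,1), 'toolx',R[:2,0].round(3),'tooly',R[:2,1].round(3))
E
python3 -c "
from h import *
go(.4358,.3580,.06,77)"
```

```text
Traceback (most recent call last):
  File "h.py", line 23, in go
    print('t',round(o['clock'],2),'pos',o['eef_pos'].round(4),'yaw',yaw.round(2),'F',o['ft_force'].round(1),'T',o['ft_torque'].round(2),'w',o['grip_width'].round(4),'g',round(o['grasp_force'],1),'q',o['joint_pos'].round(2))
                                                                                                                                            ^^^^^^^^^^^^^^^^^^^^^
AttributeError: 'float' object has no attribute 'round'
```

Request:
jog_arm --motion '[{"x": -40, "y": -6, "z": 15}, {"x": -95, "y": -15, "z": 40}, {"x": -150, "y": -23, "z": 65}, {"x": -205, "y": -31, "z": 90}, {"x": -260, "y": -40, "z": 110}, {"x": -310, "y": -48, "z": 120}, {"x": -344, "y": -53, "z": 125}, {"x": -344, "y": -53, "z": 125, "fingers": -0.4}]'

```text
validation failed for argument at $.mo...
```

```bash
sed -i "s/o\['grip_width'\].round(4)/round(float(o['grip_width']),4)/" h.py
python3 -c "
from h import *
go(.4358,.3580,.06,77)"
```

```text
t 0.1 pos [0.1118 0.4867 0.2073] yaw 77.06 F [ 0.5 -0.   0.4] T [ 0.04 -0.04  0.04] w 0.0855 g 0.0 q [1.35 0.24 0.   1.34 0.   1.57]
jog xyz [-344.6  -52.6  147.4] spin 0.1 toolx [-0.975  0.224] tooly [0.224 0.975]
```

Request:
jog_arm --motion '[{"x": -40, "y": -6, "z": 15, "spin": 0, "fingers": -1}, {"x": -95, "y": -15, "z": 40, "spin": 0, "fingers": -1}, {"x": -150, "y": -23, "z": 65, "spin": 0, "fingers": -1}, {"x": -205, "y": -31, "z": 90, "spin": 0, "fingers": -1}, {"x": -260, "y": -40, "z": 110, "spin": 0, "fingers": -1}, {"x": -310, "y": -48, "z": 120, "spin": 0, "fingers": -1}, {"x": -344, "y": -53, "z": 125, "spin": 0, "fingers": -1}, {"x": -344, "y": -53, "z": 125, "spin": 0, "fingers": -0.4}]'

```text
clock: 1.1
eef_pos: [0.437, 0.3569, 0.0818]
tool_rot: [0.115, 0.993, -0.001, -0.001]
ft_force: [-0.5, 0.1, 0.9]
grip_width: 0.0697
grasp_force: 0.0
```

Request:
jog_arm --motion '[{"x": 1, "y": 1, "z": 30, "spin": 0, "fingers": -0.6}, {"x": 1, "y": 1, "z": 60, "spin": 0, "fingers": -0.6}, {"x": 1, "y": 1, "z": 78, "spin": 0, "fingers": -0.6}, {"x": 1, "y": 1, "z": 78, "spin": 0, "fingers": 1}, {"x": 1, "y": 1, "z": 78, "spin": 0, "fingers": 1}, {"x": 1, "y": 1, "z": 78, "spin": 0, "fingers": 1}, {"x": 1, "y": 1, "z": 78, "spin": 0, "fingers": 1}]'

```text
clock: 1.98
eef_pos: [0.4351, 0.3603, 0.006]
tool_rot: [0.113, 0.994, 0.001, 0.001]
ft_force: [0.6, -0.1, 0.3]
grip_width: 0.0001
grasp_force: 0.0
```

```bash
python3 -c "
from h import *
go(.4358,.3580,.003,77)"
```

```text
t 1.98 pos [0.4351 0.3603 0.006 ] yaw 77.07 F [ 0.6 -0.1  0.3] T [ 0.01 -0.   -0.05] w 0.0001 g 0.0 q [ 0.69  0.53 -0.13  0.91  0.    0.92]
jog xyz [-1.2 -2.1  3. ] spin 0.1 toolx [-0.975  0.224] tooly [0.224 0.975]
```

The fingers closed fully, so the grasp missed. I'll look.

```bash
python3 - <<'E'
from h import *
import pickle
d={n:camera(n) for n in("top","scene")}
pickle.dump(d,open('c1.pkl','wb'))
f=lambda I,y,x,s:cv2.resize(I[y:y+75,x:x+100,::-1],None,fx=s,fy=s,interpolation=cv2.INTER_CUBIC)
a=f(d['top']['pixels'],225,140,4);b=f(d['scene']['pixels'],135,355,4)
cv2.imwrite('pics/g.png',np.hstack([a,b]))
print([proj(d[n],[[.4351,.3603,.006]]) for n in d])
E
```

```text
[array([[187.26078744, 276.29284016]]), array([[401.90462711, 187.74301049]])]
```

View pics/g.png

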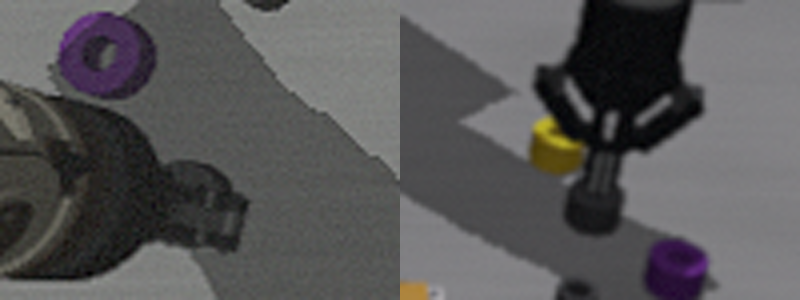

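Request:
jog_arm --motion '[{"x": 0, "y": 0, "z": -30, "spin": 0, "fingers": 1}, {"x": 0, "y": 0, "z": -60, "spin": 0, "fingers": 1}, {"x": 0, "y": 0, "z": -60, "spin": 0, "fingers": 1}]'

```text
clock: 2.45
eef_pos: [0.4366, 0.3614, 0.068]
tool_rot: [0.113, 0.994, 0.002, 0.002]
ft_force: [0.2, 0.1, -0.3]
grip_width: 0.0001
grasp_force: 0.0
```

```bash
python3 - <<'E'
from h import *
import pickle
d={n:camera(n) for n in("top","scene")}
pickle.dump(d,open('c2.pkl','wb'))
f=lambda I,y,x,s:cv2.resize(I[y:y+70,x:x+70,::-1],None,fx=s,fy=s,interpolation=cv2.INTER_CUBIC)
d1=pickle.load(open('c1.pkl','rb'));d0=pickle.load(open('c0.pkl','rb'))
rows=[np.hstack([np.clip(f(D[n]['pixels'],y,x,4).astype(float)*1.6,0,255).astype(np.uint8) for D in (d1,d)]) for n,y,x in(("top",240,155),("scene",145,370))]
cv2.imwrite('pics/g2.png',np.vstack(rows))
o=readout.get_obs()['eef_pos'];print(o,[proj(d[n],[o,[.4358,.358,.028]]) for n in d])
E
```

```text
[0.43460818 0.35977873 0.06509973] [array([[177.81271693, 275.11434657],
       [184.94905074, 275.40810307]]), array([[405.10825092, 171.90869799],
       [402.44439334, 182.12424089]])]
```

View pics/g2.png

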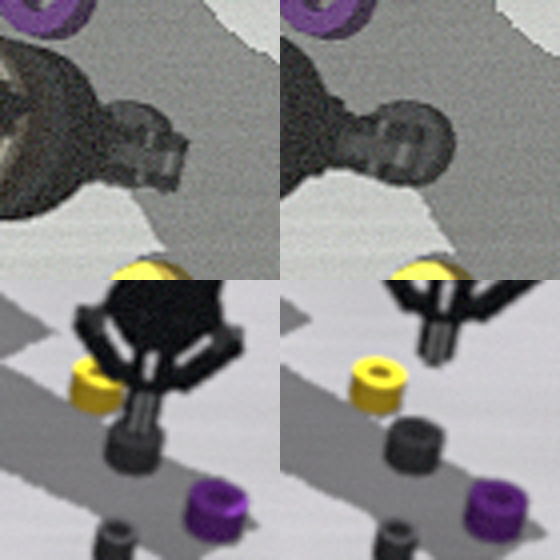

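The top two panels and bottom left show the shut fingers ending just above the bush. At bottom right, the raised tips at crop (437,358) sit well above the predicted TCP at crop (420,388). The real tips are therefore higher than reported, and the bush, still near scene px (403,186), has barely moved. I'll measure the offset.

```bash
python3 - <<'E'
from h import *
import pickle
d=pickle.load(open('c2.pkl','rb'));d1=pickle.load(open('c1.pkl','rb'))
for z in(.065,.075,.085,.095):print(z,proj(d['scene'],[[.4346,.3598,z]]),proj(d['top'],[[.4346,.3598,z]]))
g=cv2.cvtColor(d['scene']['pixels'],cv2.COLOR_RGB2GRAY)
print(g[155:195:1,398:418:2])
go(.4358,.358,.01,77)
E
```

```text
0.065 [[405.10887039 171.93471886]] [[177.81913161 275.1214305 ]]
0.075 [[405.70450029 169.1691828 ]] [[176.04054188 274.86190431]]
0.085 [[406.30624253 166.37252382]] [[174.21750541 274.59579978]]
0.095 [[406.91417788 163.54426972]] [[172.34834076 274.32286438]]
[[126 128 131 117  31  29  27  22  19  68]
 [126 126 128 109  28  54  45  41  35 117]
 [124 126 127 103  18  57  47  44  57 127]
 [123 124 125 100  14  55  46  41  74 128]
 [125 126 126  91  16  53  48  35  88 129]
 [127 126 126  83  25  51  48  30  95 131]
 [127 127 128  75  35  50  51  26 102 132]
 [127 129 126  67  36  48  53  30 111 130]
 [124 128 127  75  41  45  51  34 115 131]
 [128 126 129 106  54  40  53  55 123 129]
 [147 127 126 125  72  36  69  98 129 130]
 [157 140 127 130  94  66  97 125 132 129]
 [153 154 131 130 126 117 116 132 130 129]
 [146 158 132 130 130 131 127 131 128 128]
 [154 154 131 127 129 130 130 126 130 130]
 [156 132 126 128 129 129 130 130 130 129]
 [127  94 122 127 127 126 129 127 129 129]
 [ 81  81 126 127 126 125 126 126 128 128]
 [ 64  84 124 125 127 126 126 127 125 128]
 [ 65  93 127 126 1
[... 401 characters left out ...]
 128 127]
 [ 28  36  35  29  29  34  56 125 127 126]
 [ 22  32  36  35  38  35  58 124 126 127]
 [ 21  28  33  33  38  32  71 126 127 127]
 [ 19  25  25  25  29  19  79 128 128 128]
 [ 25  25  26  22  25  21  90 131 126 127]
 [ 23  22  27  26  22  22  88 125 128 125]
 [ 21  23  24  27  23  22  69 104 125 127]
 [ 30  21  23  24  23  30  66  80 105 124]
 [ 54  28  25  22  23  43  75  75  80 104]
 [ 72  51  44  37  42  64  79  78  75  86]
 [ 78  74  71  63  73  75  77  76  76  78]]
t 2.55 pos [0.4346 0.3598 0.0651] yaw 77.06 F [ 0.1 -0.3 -0.8] T [-0.03  0.03  0.03] w -0.0002 g 0.0 q [ 0.69  0.46 -0.06  1.05  0.    0.92]
jog xyz [-1.5 -1.5 55.1] spin 0.1 toolx [-0.975  0.224] tooly [0.224 0.975]
```

Tips are about 30 mm above the reported TCP. I'll go lower to compensate: open, descend to TCP z ≈ −0.018, then close.

Request:
jog_arm --motion '[{"x": -1, "y": -1, "z": 15, "spin": 0, "fingers": -0.7}, {"x": -1, "y": -1, "z": 25, "spin": 0, "fingers": -0.7}, {"x": -1, "y": -1, "z": 30, "spin": 0, "fingers": -0.7}, {"x": -1, "y": -1, "z": 30, "spin": 0, "fingers": -0.7}, {"x": -1, "y": -1, "z": 40, "spin": 0, "fingers": -0.7}, {"x": -1, "y": -1, "z": 60, "spin": 0, "fingers": -0.7}, {"x": -1, "y": -1, "z": 75, "spin": 0, "fingers": -0.7}, {"x": -1, "y": -1, "z": 83, "spin": 0, "fingers": -0.7}]'

```text
clock: 3.55
eef_pos: [0.4348, 0.3582, -0.0191]
tool_rot: [0.113, 0.994, -0.001, -0.001]
ft_force: [-0.9, -0.1, 0.3]
grip_width: 0.0727
grasp_force: 0.0
```

Request:
jog_arm --motion '[{"x": 0, "y": 0, "z": 0, "spin": 0, "fingers": 1}, {"x": 0, "y": 0, "z": 0, "spin": 0, "fingers": 1}, {"x": 0, "y": 0, "z": 0, "spin": 0, "fingers": 1}, {"x": 0, "y": 0, "z": 0, "spin": 0, "fingers": 1}]'

```text
clock: 4.05
eef_pos: [0.4358, 0.359, -0.0173]
tool_rot: [0.113, 0.994, 0.001, 0.0]
ft_force: [-0.6, 0.3, 2.0]
grip_width: 0.0415
grasp_force: 61.7
```

```bash
python3 -c "
from h import *
go(.4358,.3580,.003,77)"
```

```text
t 4.05 pos [ 0.4358  0.359  -0.0173] yaw 77.06 F [-0.6  0.3  2. ] T [ 0.01  0.01 -0.01] w 0.0415 g 61.7 q [ 0.69  0.56 -0.15  0.86  0.    0.91]
jog xyz [ -0.2  -1.  -20.3] spin 0.1 toolx [-0.975  0.224] tooly [0.224 0.975]
```

Request:
jog_arm --motion '[{"x": 0, "y": 0, "z": 0, "spin": 0, "fingers": -0.42}, {"x": 0, "y": 0, "z": 0, "spin": 0, "fingers": -0.42}, {"x": 0, "y": 0, "z": 0, "spin": 10, "fingers": -0.42}, {"x": 0, "y": 0, "z": 0, "spin": 20, "fingers": -0.42}, {"x": 0, "y": 0, "z": 0, "spin": 30, "fingers": -0.42}, {"x": 0, "y": 0, "z": 0, "spin": 40, "fingers": -0.42}, {"x": 0, "y": 0, "z": 0, "spin": 50, "fingers": -0.42}, {"x": 0, "y": 0, "z": 0, "spin": 60, "fingers": -0.42}]'

```text
clock: 5.05
eef_pos: [0.4353, 0.3586, -0.018]
tool_rot: [0.597, 0.802, -0.0, -0.0]
ft_force: [0.1, 0.6, 0.5]
grip_width: 0.0607
grasp_force: 0.0
```

Request:
jog_arm --motion '[{"x": 0, "y": 0, "z": 0, "spin": 10, "fingers": -0.42}, {"x": 0, "y": 0, "z": 0, "spin": 20, "fingers": -0.42}, {"x": 0, "y": 0, "z": 0, "spin": 30, "fingers": -0.42}, {"x": 0, "y": 0, "z": 0, "spin": 30, "fingers": 1}, {"x": 0, "y": 0, "z": 0, "spin": 30, "fingers": 1}, {"x": 0, "y": 0, "z": 0, "spin": 30, "fingers": 1}, {"x": 0, "y": 0, "z": 0, "spin": 30, "fingers": 1}]'

```text
clock: 5.92
eef_pos: [0.4356, 0.3587, -0.0174]
tool_rot: [0.782, 0.623, 0.0, 0.0]
ft_force: [-0.6, -0.9, 5.1]
grip_width: 0.0423
grasp_force: 60.7
```

```bash
python3 -c "
from h import *
go(.4358,.3580,.003,77)"
```

```text
t 5.92 pos [ 0.4356  0.3587 -0.0174] yaw -12.88 F [-0.6 -0.9  5.1] T [-0.27  0.12  0.04] w 0.0423 g 60.7 q [ 0.69  0.56 -0.15  0.86 -0.    2.48]
jog xyz [ -0.7   0.3 -20.4] spin -89.9 toolx [0.223 0.975] tooly [ 0.975 -0.223]
```

Gripped and centred in both directions at (0.4356, 0.3587). Now lifting and carrying it to the stud.

Request:
jog_arm --motion '[{"x": 0, "y": 0, "z": -30, "spin": 0, "fingers": 1}, {"x": 0, "y": 0, "z": -70, "spin": 0, "fingers": 1}, {"x": -20, "y": 8, "z": -100, "spin": -8, "fingers": 1}, {"x": -60, "y": 23, "z": -110, "spin": -18, "fingers": 1}, {"x": -110, "y": 43, "z": -110, "spin": -28, "fingers": 1}, {"x": -165, "y": 64, "z": -110, "spin": -38, "fingers": 1}, {"x": -220, "y": 85, "z": -110, "spin": -48, "fingers": 1}, {"x": -270, "y": 105, "z": -110, "spin": -58, "fingers": 1}]'

```text
clock: 6.92
eef_pos: [0.4758, 0.077, 0.0912]
tool_rot: [0.391, 0.92, -0.0, -0.001]
ft_force: [1.6, 0.6, -2.3]
grip_width: 0.0425
grasp_force: 61.7
```

```bash
python3 -c "
from h import *
go(.5236,-.2428,.08,71)"
```

```text
t 6.92 pos [0.4758 0.077  0.0912] yaw 43.96 F [ 1.6  0.6 -2.3] T [ 0.   -0.06  0.02] w 0.0425 g 61.7 q [ 0.16  0.29 -0.24  1.03  0.    0.96]
jog xyz [-263.4 -187.5   11.2] spin -27.0 toolx [-0.694  0.72 ] tooly [0.72  0.694]
```

Request:
jog_arm --motion '[{"x": -42, "y": -30, "z": 0, "spin": -9, "fingers": 1}, {"x": -85, "y": -61, "z": 0, "spin": -18, "fingers": 1}, {"x": -128, "y": -91, "z": 0, "spin": -27, "fingers": 1}, {"x": -171, "y": -122, "z": 0, "spin": -27, "fingers": 1}, {"x": -214, "y": -152, "z": 5, "spin": -27, "fingers": 1}, {"x": -245, "y": -175, "z": 10, "spin": -27, "fingers": 1}, {"x": -260, "y": -186, "z": 15, "spin": -27, "fingers": 1}, {"x": -260, "y": -186, "z": 15, "spin": -27, "fingers": 1}]'

```text
clock: 7.92
eef_pos: [0.5201, -0.2381, 0.0755]
tool_rot: [0.169, 0.986, 0.001, -0.001]
ft_force: [-0.1, 0.1, -2.5]
grip_width: 0.0424
grasp_force: 61.7
```

```bash
python3 - <<'E'
from h import *
import pickle
go(.5236,-.2428,.03,71)
d={n:camera(n) for n in("top","scene")}
pickle.dump(d,open('c3.pkl','wb'))
go(.5236,-.2428,.03,71)
f=lambda I,y,x,s:cv2.resize(I[y:y+90,x:x+80,::-1],None,fx=s,fy=s,interpolation=cv2.INTER_CUBIC)
cv2.imwrite('pics/k.png',np.hstack([f(d['top']['pixels'],180,430,5),f(d['scene']['pixels'],130,160,5)]))
E
```

```text
t 7.92 pos [ 0.5201 -0.2381  0.0755] yaw 70.51 F [-0.1  0.1 -2.5] T [0.04 0.03 0.02] w 0.0424 g 61.7 q [-0.43  0.47 -0.02  1.09  0.   -0.09]
jog xyz [-5.  -3.3 45.5] spin -0.5 toolx [-0.943  0.334] tooly [0.334 0.943]
t 8.03 pos [ 0.5205 -0.2365  0.0764] yaw 70.64 F [-0.1  0.6 -2.7] T [ 0.05 -0.03  0.07] w 0.0422 g 61.7 q [-0.43  0.47 -0.02  1.09  0.   -0.09]
jog xyz [-5.1 -4.9 46.4] spin -0.4 toolx [-0.943  0.331] tooly [0.331 0.943]
```

View pics/k.png

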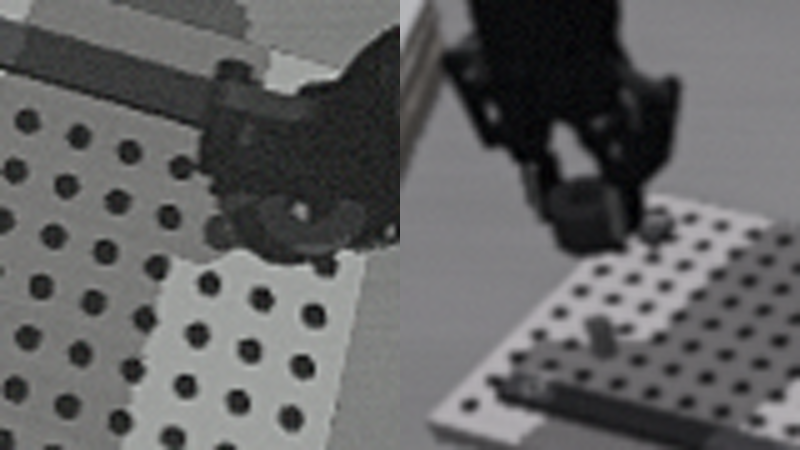

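Left panel: the bush is held over the base. Right panel: the bush is at crop (590,215) and the stud, free in the scene view, has its top at about crop (600,323), which is px (199.6,194.2). I'll check the stud position numerically.

```bash
python3 - <<'E'
from h import *
import pickle
d=pickle.load(open('c3.pkl','rb'));d0=pickle.load(open('c0.pkl','rb'))
S=d0['scene'];T=d0['top']
for n,c in d0.items():
    for x,y in((.5236,-.2428),(.5286,-.2428),(.5236,-.2378)):print(n,x,y,proj(c,[[x,y,.038],[x,y,.014]]).round(1).tolist())
g=lambda c,y,x,h,w:cv2.cvtColor(c['pixels'],cv2.COLOR_RGB2GRAY)[y:y+h,x:x+w]
print(g(S,190,192,16,18));print(g(T,216,466,18,20))
E
```

```text
top 0.5236 -0.2428 [[477.7, 224.1], [473.5, 226.1]]
top 0.5286 -0.2428 [[477.4, 221.7], [473.3, 223.7]]
top 0.5236 -0.2378 [[475.3, 224.2], [471.2, 226.1]]
scene 0.5236 -0.2428 [[198.7, 193.5], [200.1, 200.0]]
scene 0.5286 -0.2428 [[198.3, 194.6], [199.7, 201.1]]
scene 0.5236 -0.2378 [[200.4, 193.5], [201.8, 200.0]]
[[158 160 165 161 159 163 166 163 141 101  81  96 135 159 161 150 123 102]
 [110 138 160 168 166 166 165 163 161 156 157 155 160 165 159 126  74  56]
 [ 60 106 151 167 166 162 161 157 155 160 163 167 168 167 163 136 104 104]
 [ 97 131 160 165 153 135 137 133 129 134 152 166 164 161 164 163 158 159]
 [156 161 167 164 137 105 109 114 106  99 126 150 138 129 143 162 168 169]
 [166 166 167 162 138  97  80  82  72  65  84  94  71  61  98 145 165 168]
 [164 159 156 161 147 107  66  60  55  54  73  84  77  79 113 150 165 160]
 [159 133 114 135 149 129  75  51  52  49  74 120 140 146 157 166 164 146]
 [138  80  57  95 134 130  83  52  49  45  68 128 162 167 168 168 166 149]
 [144 103  95 120 146 139  98  58  48  44  64 123 162 166 165 167 167 164]
 [168 162 161 163 166 151 110  6
[... 1249 characters left out ...]
 156 150
  156 152]
 [154 154 153 161 123  54  56  68  60  67  99 126 132 128 111 142 157 157
  154 156]
 [152 153 153 158 131  64  53  54  58  67  70  85  90  72 110 152 141 108
   71 114]
 [152 150 156 154 137  80  55  59  63  58  63  58  96 107 146 164 104  32
   45  43]
 [151 147 153 152 159 147 104  57  58  62  99 111 146 160 158 141  84  40
   47  47]
 [153 153 154 152 154 158 162 148 132 154 160 162 154 154 156 159 105  43
   47  45]
 [154 152 152 150 151 154 154 157 156 154 152 154 149 154 151 159 128  73
   47  51]
 [154 150 151 153 147 154 155 156 152 152 150 154 154 148 150 155 161 142
  118 124]
 [152 150 153 157 154 157 160 156 157 154 151 149 153 152 149 155 153 156
  158 154]]
```

Request:
jog_arm --motion '[{"x": -3, "y": -3, "z": 10, "spin": 0, "fingers": 1}, {"x": -5, "y": -5, "z": 25, "spin": 0, "fingers": 1}, {"x": -5, "y": -5, "z": 38, "spin": 0, "fingers": 1}, {"x": -5, "y": -5, "z": 42, "spin": 0, "fingers": 1}]'

```text
clock: 8.52
eef_pos: [0.5229, -0.2433, 0.0332]
tool_rot: [0.168, 0.986, 0.0, -0.002]
ft_force: [0.4, 0.4, -2.8]
grip_width: 0.0424
grasp_force: 61.7
```

```bash
cat >> h.py <<'E'
def mean(n=8):
    L=[]
    for i in range(n): camera('top'); o=readout.get_obs(); L.append(np.r_[o['eef_pos'],o['ft_force'],o['tool_rot'][:2],o['ft_torque']])
    L=np.array(L);m=L.mean(0);print('t',round(o['clock'],2),'mean',m[:3].round(4),'sd',L.std(0)[:3].round(4),'F',m[3:6].round(1),'T',m[8:].round(2),'yaw',np.degrees(np.arctan2(2*m[7]**2-1,2*m[6]*m[7])).round(2),'w',round(float(o['grip_width']),4))
    return m
E
python3 - <<'E'
from h import *
mean();go(.5238,-.2423,.015,71)
E
```

```text
t 8.93 mean [ 0.5242 -0.2441  0.035 ] sd [0.0006 0.0003 0.0008] F [-0.  -0.1 -2.8] T [0.   0.01 0.01] yaw 70.59 w 0.0423
t 8.93 pos [ 0.5246 -0.2444  0.0357] yaw 70.58 F [ 0.2  0.3 -3.2] T [-0.01 -0.    0.05] w 0.0423 g 61.8 q [-0.44  0.52 -0.05  1.    0.   -0.1 ]
jog xyz [ 1.5  1.7 20.7] spin -0.4 toolx [-0.943  0.332] tooly [0.332 0.943]
```

Request:
jog_arm --motion '[{"x": 1, "y": 1.5, "z": 5, "spin": 0, "fingers": 1}, {"x": 1, "y": 1.5, "z": 10, "spin": 0, "fingers": 1}, {"x": 1, "y": 1.5, "z": 14, "spin": 0, "fingers": 1}, {"x": 1, "y": 1.5, "z": 17, "spin": 0, "fingers": 1}, {"x": 1, "y": 1.5, "z": 19, "spin": 0, "fingers": 1}]'

```text
clock: 9.55
eef_pos: [0.5237, -0.2425, 0.0158]
tool_rot: [0.169, 0.986, -0.0, -0.0]
ft_force: [0.9, -0.3, -1.9]
grip_width: 0.0419
grasp_force: 61.8
```

```bash
python3 - <<'E'
from h import *
mean(4)
E
```

```text
t 9.75 mean [ 0.5238 -0.2425  0.016 ] sd [0.     0.     0.0002] F [ 0.3 -0.5 -2.7] T [-0.02 -0.03 -0.02] yaw 70.58 w 0.0425
```

Request:
jog_arm --motion '[{"x": 0, "y": 0, "z": 3, "spin": 0, "fingers": 1}, {"x": 0, "y": 0, "z": 6, "spin": 0, "fingers": 1}, {"x": 0, "y": 0, "z": 9, "spin": 0, "fingers": 1}, {"x": 0, "y": 0, "z": 9, "spin": 0, "fingers": 1}]'

```text
clock: 10.25
eef_pos: [0.5239, -0.2427, 0.0069]
tool_rot: [0.169, 0.986, -0.0, 0.0]
ft_force: [1.3, -1.4, -3.8]
grip_width: 0.0423
grasp_force: 61.7
```

```bash
python3 - <<'E'
from h import *
mean(3)
E
```

```text
t 10.4 mean [ 0.5239 -0.2427  0.0071] sd [0.     0.     0.0001] F [ 1.  -1.7 -3. ] T [-0.37 -0.25 -0.03] yaw 70.58 w 0.0424
```

Request:
jog_arm --motion '[{"x": -0.5, "y": -0.5, "z": 3, "spin": 0, "fingers": 1}, {"x": -0.5, "y": -0.5, "z": 6, "spin": 0, "fingers": 1}, {"x": -0.5, "y": -0.5, "z": 9, "spin": 0, "fingers": 1}, {"x": -0.5, "y": -0.5, "z": 11, "spin": 0, "fingers": 1}, {"x": -0.5, "y": -0.5, "z": 11, "spin": 0, "fingers": 1}]'

```text
clock: 11.02
eef_pos: [0.5241, -0.243, -0.0034]
tool_rot: [0.169, 0.986, 0.0, 0.0]
ft_force: [-1.5, 0.8, 1.7]
grip_width: 0.0422
grasp_force: 62.2
```

```bash
python3 - <<'E'
from h import *
mean(3)
E
```

```text
t 11.18 mean [ 0.5241 -0.243  -0.0033] sd [0. 0. 0.] F [-1.8  1.2  3. ] T [0.15 0.28 0.  ] yaw 70.59 w 0.0423
```

Request:
jog_arm --motion '[{"x": 0, "y": 0, "z": 1, "spin": 0, "fingers": 1}, {"x": 0, "y": 0, "z": 1, "spin": 0, "fingers": 1}]'

```text
clock: 11.42
eef_pos: [0.5247, -0.2433, -0.0034]
tool_rot: [0.169, 0.986, -0.0, 0.001]
ft_force: [-1.8, 1.1, 8.5]
grip_width: 0.0423
grasp_force: 62.9
```

```bash
python3 - <<'E'
from h import *
mean(3)
E
```

```text
t 11.57 mean [ 0.5247 -0.2433 -0.0034] sd [0. 0. 0.] F [-2.6  0.9  8.8] T [0.28 0.47 0.02] yaw 70.59 w 0.0427
```

Bush is home: Fz rises and z stays at −3.4 mm, which is the table-level grip plus 14 mm. Releasing and moving to the die.

Request:
jog_arm --motion '[{"x": 0, "y": 0, "z": 0, "spin": 0, "fingers": -0.4}, {"x": 0, "y": 0, "z": 0, "spin": 0, "fingers": -0.4}, {"x": 0, "y": 0, "z": 0, "spin": 0, "fingers": -0.4}, {"x": 0, "y": 0, "z": -30, "spin": 0, "fingers": -0.4}, {"x": 0, "y": 0, "z": -80, "spin": 0, "fingers": -0.4}, {"x": 10, "y": 40, "z": -110, "spin": 10, "fingers": -0.4}, {"x": 23, "y": 92, "z": -110, "spin": 20, "fingers": -0.4}, {"x": 36, "y": 145, "z": -110, "spin": 30, "fingers": -0.4}]'

```text
clock: 12.58
eef_pos: [0.5387, -0.0933, 0.1057]
tool_rot: [0.421, 0.907, 0.0, 0.001]
ft_force: [0.0, -0.2, 0.8]
grip_width: 0.059
grasp_force: 0.0
```

```bash
python3 - <<'E'
from h import *
go(.5661,.1866,.05,-1.1)
E
```

```text
t 12.57 pos [ 0.5387 -0.0933  0.1057] yaw 40.18 F [ 0.  -0.2  0.8] T [ 0.   -0.01 -0.02] w 0.059 g 0.0 q [-0.17  0.39 -0.05  1.12  0.    0.7 ]
jog xyz [196.3 201.5  55.7] spin 41.3 toolx [-0.645  0.764] tooly [0.764 0.645]
```

Request:
jog_arm --motion '[{"x": 33, "y": 34, "z": 0, "spin": 10, "fingers": -0.4}, {"x": 67, "y": 68, "z": 5, "spin": 20, "fingers": -0.4}, {"x": 100, "y": 103, "z": 15, "spin": 30, "fingers": -0.4}, {"x": 133, "y": 137, "z": 25, "spin": 40, "fingers": -0.4}, {"x": 166, "y": 171, "z": 35, "spin": 41.3, "fingers": -0.4}, {"x": 188, "y": 193, "z": 45, "spin": 41.3, "fingers": -0.4}, {"x": 195, "y": 200, "z": 56, "spin": 41.3, "fingers": -0.4}, {"x": 195, "y": 200, "z": 56, "spin": 41.3, "fingers": -0.4}]'

```text
clock: 13.58
eef_pos: [0.5622, 0.1835, 0.0477]
tool_rot: [0.711, 0.703, -0.001, -0.0]
ft_force: [-2.0, -0.3, -0.0]
grip_width: 0.0599
grasp_force: 0.0
```

```bash
python3 - <<'E'
from h import *
mean(4);go(.5661,.1866,-.014,-1.1)
c=camera('scene');import pickle;pickle.dump(c,open('c4.pkl','wb'))
E
```

```text
t 13.78 mean [0.5632 0.1826 0.0491] sd [0.0004 0.0001 0.0005] F [ 0.3 -0.4 -0.1] T [ 0.01 -0.02  0.02] yaw -0.79 w 0.06
t 13.78 pos [0.5637 0.1825 0.0496] yaw -0.83 F [ 0.6 -0.4 -0.5] T [ 0.01 -0.01  0.01] w 0.06 g 0.0 q [ 0.31  0.53  0.01  1.05 -0.    1.9 ]
jog xyz [ 4.1  2.3 63.6] spin 0.3 toolx [0.014 1.   ] tooly [ 1.    -0.014]
```

Request:
jog_arm --motion '[{"x": 4, "y": 3, "z": 20, "spin": 0.3, "fingers": -0.25}, {"x": 4, "y": 3, "z": 40, "spin": 0.3, "fingers": -0.25}, {"x": 4, "y": 3, "z": 55, "spin": 0.3, "fingers": -0.25}, {"x": 4, "y": 3, "z": 63, "spin": 0.3, "fingers": -0.25}, {"x": 4, "y": 3, "z": 67, "spin": 0.3, "fingers": -0.25}, {"x": 4, "y": 3, "z": 67, "spin": 0.3, "fingers": -0.25}]'

```text
clock: 14.58
eef_pos: [0.5666, 0.1874, -0.0148]
tool_rot: [0.714, 0.701, 0.0, 0.0]
ft_force: [-6.2, -2.5, 15.1]
grip_width: 0.0531
grasp_force: 7.5
```

```bash
python3 - <<'E'
from h import *
mean(2)
E
```

```text
t 14.68 mean [ 0.5666  0.1873 -0.0148] sd [0. 0. 0.] F [-5.7 -2.3 14.5] T [-0.58  1.36 -0.02] yaw -1.04 w 0.0535
```

The tips touch the plate at TCP z −14.8 mm, which confirms the offset. I'll rise 7 mm from the command and close.

Request:
jog_arm --motion '[{"x": 0, "y": 0, "z": -7, "spin": 0, "fingers": -0.25}, {"x": 0, "y": 0, "z": -7, "spin": 0, "fingers": 1}, {"x": 0, "y": 0, "z": -7, "spin": 0, "fingers": 1}, {"x": 0, "y": 0, "z": -7, "spin": 0, "fingers": 1}, {"x": 0, "y": 0, "z": -7, "spin": 0, "fingers": 1}]'

```text
clock: 15.3
eef_pos: [0.5676, 0.188, -0.0098]
tool_rot: [0.713, 0.701, 0.001, 0.001]
ft_force: [-0.9, 0.1, 6.3]
grip_width: 0.0344
grasp_force: 61.5
```

```bash
python3 - <<'E'
from h import *
mean(2)
E
```

```text
t 15.4 mean [ 0.5676  0.1881 -0.0098] sd [0. 0. 0.] F [-0.6 -0.6  6.5] T [-0.12  0.17  0.01] yaw -1.02 w 0.0345
```

Request:
jog_arm --motion '[{"x": 0, "y": 0, "z": -25, "spin": 0, "fingers": 1}, {"x": -5, "y": 0, "z": -60, "spin": 0, "fingers": 1}, {"x": -35, "y": 0, "z": -80, "spin": 3, "fingers": 1}, {"x": -85, "y": -2, "z": -85, "spin": 8, "fingers": 1}, {"x": -140, "y": -4, "z": -85, "spin": 13, "fingers": 1}, {"x": -195, "y": -6, "z": -85, "spin": 18, "fingers": 1}, {"x": -250, "y": -8, "z": -85, "spin": 18, "fingers": 1}, {"x": -300, "y": -10, "z": -85, "spin": 18, "fingers": 1}]'

```text
clock: 16.4
eef_pos: [0.5494, -0.1136, 0.0722]
tool_rot: [0.814, 0.58, -0.001, -0.001]
ft_force: [0.8, 0.7, -4.7]
grip_width: 0.0348
grasp_force: 61.6
```

Request:
jog_arm --motion '[{"x": -18, "y": 4, "z": 0, "spin": 0, "fingers": 1}, {"x": -36, "y": 8, "z": 0, "spin": 0, "fingers": 1}, {"x": -50, "y": 12, "z": 10, "spin": 0, "fingers": 1}, {"x": -57, "y": 17, "z": 20, "spin": 0, "fingers": 1}, {"x": -57, "y": 17, "z": 25, "spin": 0, "fingers": 1}, {"x": -57, "y": 17, "z": 25, "spin": 0, "fingers": 1}]'

```text
clock: 17.15
eef_pos: [0.548, -0.1704, 0.0481]
tool_rot: [0.814, 0.581, -0.0, -0.001]
ft_force: [-0.9, 0.2, -5.6]
grip_width: 0.0341
grasp_force: 61.5
```

```bash
python3 - <<'E'
from h import *
mean(6);go(.5495,-.1723,.0152,-18.97)
E
```

```text
t 17.45 mean [ 0.5488 -0.1709  0.0493] sd [0.0002 0.0002 0.0003] F [ 0.   0.1 -5.2] T [-0.   -0.01 -0.  ] yaw -18.96 w 0.0346
t 17.45 pos [ 0.5489 -0.1711  0.0496] yaw -18.99 F [ 0.7  0.1 -5.2] T [ 0.03 -0.01  0.  ] w 0.0346 g 61.5 q [-0.3   0.5  -0.05  1.02  0.    1.6 ]
jog xyz [-0.9  0.9 34.4] spin -0.0 toolx [0.325 0.946] tooly [ 0.946 -0.325]
```

Request:
jog_arm --motion '[{"x": 0, "y": 0, "z": 15, "spin": 0, "fingers": 1}, {"x": 0, "y": 0, "z": 28, "spin": 0, "fingers": 1}, {"x": 0, "y": 0, "z": 37, "spin": 0, "fingers": 1}, {"x": 0, "y": 0, "z": 42, "spin": 0, "fingers": 1}, {"x": 0, "y": 0, "z": 44, "spin": 0, "fingers": 1}, {"x": 0, "y": 0, "z": 44, "spin": 0, "fingers": 1}]'

```text
clock: 18.2
eef_pos: [0.5487, -0.1715, 0.0052]
tool_rot: [0.814, 0.581, 0.0, 0.0]
ft_force: [-0.2, 0.1, -4.6]
grip_width: 0.0346
grasp_force: 61.5
```

```bash
python3 - <<'E'
from h import *
mean(3)
E
```

```text
t 18.35 mean [ 0.5489 -0.1715  0.0055] sd [0.     0.     0.0001] F [ 0.3  0.  -5.5] T [-0.   -0.04 -0.01] yaw -19.02 w 0.0345
```

Request:
jog_arm --motion '[{"x": 0, "y": 0, "z": 1, "spin": 0, "fingers": 1}, {"x": 0, "y": 0, "z": 1.5, "spin": 0, "fingers": 1}, {"x": 0, "y": 2, "z": 1.5, "spin": 0, "fingers": 1}, {"x": 0, "y": 4, "z": 1.5, "spin": 0, "fingers": 1}, {"x": 0, "y": 5, "z": 1.5, "spin": 0, "fingers": 1}, {"x": 0, "y": 5, "z": 1.5, "spin": 0, "fingers": 1}]'

```text
clock: 19.1
eef_pos: [0.554, -0.1732, 0.0043]
tool_rot: [0.814, 0.581, 0.0, 0.001]
ft_force: [-1.6, 0.1, 2.4]
grip_width: 0.0342
grasp_force: 62.6
```

```bash
python3 - <<'E'
from h import *
mean(3)
E
```

```text
t 19.25 mean [ 0.5539 -0.1732  0.0042] sd [0. 0. 0.] F [-0.8  0.2  3.8] T [0.09 0.2  0.01] yaw -19.02 w 0.0344
```

Request:
jog_arm --motion '[{"x": -2, "y": 1, "z": 0, "spin": 0, "fingers": 1}, {"x": -4, "y": 2, "z": 0, "spin": 0, "fingers": 1}, {"x": -6, "y": 3, "z": 0, "spin": 0, "fingers": 1}, {"x": -6, "y": 4, "z": 0, "spin": 0, "fingers": 1}, {"x": -6, "y": 4, "z": 0, "spin": 0, "fingers": 1}]'

```text
clock: 19.88
eef_pos: [0.5554, -0.1801, 0.0042]
tool_rot: [0.814, 0.581, 0.0, 0.0]
ft_force: [-1.4, 0.7, 6.2]
grip_width: 0.0343
grasp_force: 63.0
```

```bash
cat >> h.py <<'E'
def st():
    m=mean(3); ty=np.array([.946,-.325]);tx=np.array([.325,.946])
    print('base-frame F x,y',(m[3:5]@ty).round(1),(m[3:5]@tx).round(1),'rel goal mm',((m[:2]-[.5545,-.1825])@ty*1e3).round(1),((m[:2]-[.5545,-.1825])@tx*1e3).round(1))
E
python3 - <<'E'
from h import *
st()
E
```

```text
t 20.02 mean [ 0.5554 -0.1801  0.0042] sd [0. 0. 0.] F [-1.6  1.6  6.2] T [ 0.36  0.26 -0.01] yaw -19.02 w 0.0346
base-frame F x,y -2.0 1.0 rel goal mm 0.1 2.6
```

Request:
jog_arm --motion '[{"x": 0, "y": 1, "z": 0, "spin": 0, "fingers": 1}, {"x": 0, "y": 2, "z": 0, "spin": 0, "fingers": 1}, {"x": 0, "y": 2, "z": 0, "spin": 0, "fingers": 1}]'

```text
clock: 20.4
eef_pos: [0.5554, -0.1801, 0.0042]
tool_rot: [0.814, 0.58, -0.001, -0.001]
ft_force: [-6.1, 2.8, 9.5]
grip_width: 0.0346
grasp_force: 63.4
```

```bash
python3 - <<'E'
from h import *
st()
E
```

```text
t 20.55 mean [ 0.5554 -0.1801  0.0042] sd [0. 0. 0.] F [-6.1  3.4 10.4] T [ 0.6   0.99 -0.1 ] yaw -19.03 w 0.0343
base-frame F x,y -6.9 1.2 rel goal mm 0.1 2.6
```

Contact with the lay bar. Now closing on the bush, easing the down-press a little.

Request:
jog_arm --motion '[{"x": -1, "y": 0, "z": -0.5, "spin": 0, "fingers": 1}, {"x": -2, "y": 0, "z": -0.5, "spin": 0, "fingers": 1}, {"x": -3, "y": 0, "z": -0.5, "spin": 0, "fingers": 1}, {"x": -4, "y": 0, "z": -0.5, "spin": 0, "fingers": 1}, {"x": -4, "y": 0, "z": -0.5, "spin": 0, "fingers": 1}]'

```text
clock: 21.18
eef_pos: [0.5545, -0.1826, 0.0043]
tool_rot: [0.814, 0.581, 0.0, -0.002]
ft_force: [-3.9, 6.1, 7.3]
grip_width: 0.0345
grasp_force: 63.2
```

```bash
python3 - <<'E'
from h import *
st()
E
```

```text
t 21.32 mean [ 0.5545 -0.1826  0.0043] sd [0. 0. 0.] F [-4.2  6.5  7.4] T [ 1.16  0.64 -0.15] yaw -18.98 w 0.0345
base-frame F x,y -6.1 4.7 rel goal mm 0.1 -0.0
```

Request:
jog_arm --motion '[{"x": -0.7, "y": 0.4, "z": 0, "spin": 0, "fingers": 1}, {"x": -1.5, "y": 0.8, "z": 0, "spin": 0, "fingers": 1}, {"x": -1.5, "y": 0.8, "z": 0, "spin": 0, "fingers": 1}]'

```text
clock: 21.7
eef_pos: [0.5544, -0.1829, 0.0043]
tool_rot: [0.814, 0.581, 0.001, -0.003]
ft_force: [-5.2, 10.5, 9.3]
grip_width: 0.0345
grasp_force: 63.4
```

```bash
python3 - <<'E'
from h import *
st()
E
```

```text
t 21.85 mean [ 0.5544 -0.1829  0.0043] sd [0. 0. 0.] F [-5.   9.2  9.5] T [ 1.75  0.76 -0.22] yaw -18.95 w 0.0342
base-frame F x,y -7.7 7.1 rel goal mm 0.0 -0.4
```

Request:
jog_arm --motion '[{"x": -1, "y": 0.6, "z": -0.2, "spin": 0, "fingers": 1}, {"x": -2, "y": 1.2, "z": -0.4, "spin": 0, "fingers": 1}, {"x": -2.6, "y": 1.8, "z": -0.5, "spin": 0, "fingers": 1}, {"x": -2.6, "y": 1.8, "z": -0.5, "spin": 0, "fingers": 1}]'

```text
clock: 22.35
eef_pos: [0.5543, -0.183, 0.0044]
tool_rot: [0.813, 0.582, 0.001, -0.006]
ft_force: [-6.3, 15.7, 11.4]
grip_width: 0.0347
grasp_force: 63.5
```

```bash
python3 - <<'E'
from h import *
st();go(0,0,0,0)
import pickle
d={n:camera(n) for n in("top","scene")};pickle.dump(d,open('c5.pkl','wb'))
f=lambda I,y,x,s:cv2.resize(I[y:y+110,x:x+78,::-1],None,fx=s,fy=s,interpolation=cv2.INTER_CUBIC)
cv2.imwrite('pics/z.png',np.clip(np.hstack([f(d['top']['pixels'],160,420,5),f(d['scene']['pixels'],135,180,5)])*1.5,0,255))
E
```

```text
t 22.5 mean [ 0.5543 -0.183   0.0044] sd [0. 0. 0.] F [-6.3 15.9 10.4] T [ 3.06  1.02 -0.33] yaw -18.87 w 0.0344
base-frame F x,y -11.1 13.0 rel goal mm -0.0 -0.5
t 22.5 pos [ 0.5543 -0.183   0.0044] yaw -18.86 F [-6.5 14.8  9.5] T [ 3.06  1.01 -0.34] w 0.0344 g 63.5 q [-0.32  0.57 -0.06  0.95  0.01  1.58]
jog xyz [  -6.1 -583.7    8.9] spin -18.9 toolx [0.323 0.946] tooly [ 0.946 -0.323][ WARN:0@3.488] global loadsave.cpp:1063 imwrite_ Unsupported depth image for selected encoder is fallbacked to CV_8U.
```

View pics/z.png

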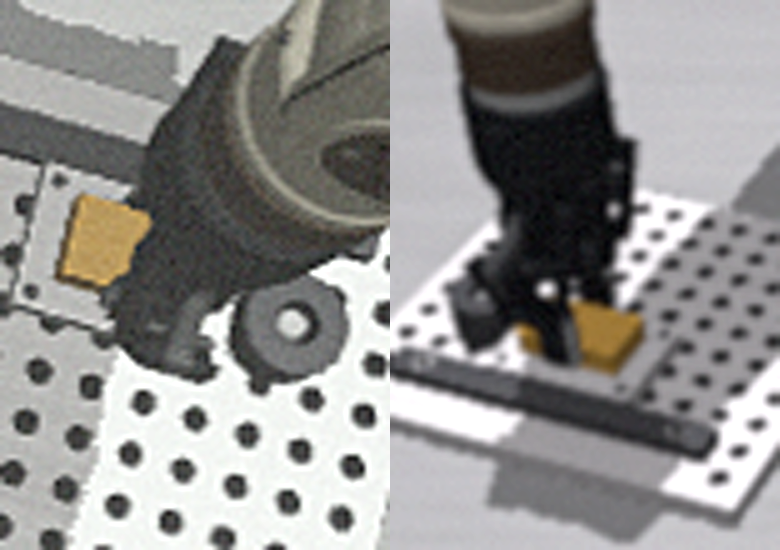

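The bush sits over the stud, with the stud top recessed in the bore at crop (292,322). The die lies along the lay bar with its end toward the bush. I'll add a touch of down-press to keep it flat, confirm the pushes and hand in.

Request:
jog_arm --motion '[{"x": 0, "y": 0.3, "z": 0.5, "spin": 0, "fingers": 1}, {"x": 0, "y": 0.3, "z": 0.5, "spin": 0, "fingers": 1}, {"x": 0, "y": 0.3, "z": 0.5, "spin": 0, "fingers": 1}, {"x": 0, "y": 0.3, "z": 0.5, "spin": 0, "fingers": 1}]'

```text
clock: 23.1
eef_pos: [0.5543, -0.183, 0.0043]
tool_rot: [0.813, 0.582, 0.001, -0.006]
ft_force: [-7.4, 16.3, 13.6]
grip_width: 0.0345
grasp_force: 63.8
```

```bash
python3 - <<'E'
from h import *
st()
m=readout.get_obs()['ft_force'];F=m[:2]@np.array([[.946,.325],[-.325,.946]])
print(F)
if F[0]<-9 and F[1]>9: print(bot.job_done())
E
```

```text
t 23.25 mean [ 0.5543 -0.183   0.0043] sd [0. 0. 0.] F [-7.4 16.1 14. ] T [ 3.18  1.28 -0.34] yaw -18.87 w 0.0345
base-frame F x,y -12.2 12.9 rel goal mm -0.0 -0.5
[-12.36645572  12.5137023 ]
the job is handed in; nothing more can be done
None
```

I handed the job in at 23 s: the large bush is home on the stud, and the gripper is holding the die on the bed against the lay bar and the bush with about 12 N at the wrist in each direction. The tool was leaning about 0.7° under that push; the steady height reading suggests the die stayed flat, but I couldn't confirm it in the pictures.

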